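# Crack open the rice cooker

## Task

Let the steam out of the rice cooker without its sprung lid flying open: press the release button at its front down with one finger while the other finger waits over the lid and catches it as it springs up. Then let the button go and ease the lid up until its front edge stands about 4 cm open, and finish while still holding the lid there with the fingertip. Leave the cooker and all the things around it standing where they are.

Things in the scene. Friction and masses are not known exactly. Their poses are not given: they have to be found in the camera images.
- cooker: white round rice cooker (jar type, 2.6 kg, loose on rubber feet), 250 mm across, about 325 mm front to back without its bail, 215 mm high. Origin at the centre of its underside; x runs from its front (latch housing with the button, on -x) to its rear (lid hinge, on +x), z up. Latch housing: upright block at the front, its top 37 x 76 mm at 203 mm height, centred at x = -157.5 mm; the control panel is on its front face. Nothing overhangs the cooker.
- button_top (a point): centre of the top face of the release button, a grey rectangular key 30 mm (cooker's x) by 52 mm (y) on the latch housing; it moves straight down with the key. At rest it is 215 mm above the counter, 157.5 mm in front of the cooker's centre, 17 mm higher than the shut lid's flat top; its rear edge is 18.5 mm in front of the lid's edge. In that gap, 17 mm below the lid top, sits only the small steel latch.
- release (a joint): how far the release button is pressed down (m), 0 at rest to 0.009 fully down; spring, 2.5 N at the start to 8 N fully down, springs back when let go. The latch lets the lid go at about 5 to 6 mm; pressed fully, the key's top is still 8 mm above the shut lid's flat top.
- lid (a joint): opening angle of the lid (rad): 0 shut and latched, 1.45 fully open (leans back). A spring drives it open as soon as it is unlatched (about 2 to 4 N upwards at mid-lid, well under a second to fly open); only something in its way stops it. The hinge axis is parallel to the cooker's y, at x = +137 mm, 160 mm above the counter. 4 cm open at the front edge is about 0.155 rad.
- lid_centre (a point): centre of the lid's flat round top face (198 mm across), 198 mm above the counter when shut, straight above the cooker's centre; moves with the lid. The only thing on the face is a steam vent (44 mm across, 9 mm high) centred 62 mm behind this point.
- lid_lip (a point): lower front edge of the lid, on its middle line, 124 mm in front of the cooker's centre and 157 mm above the counter when shut; moves with the lid. Its rise is how far the lid stands open.
- coconut_a: first coconut-shell bowl, empty, 129 mm across, 66 mm high, origin at centre of its underside; not part of the job, leave it alone
- coconut_b: second coconut-shell bowl, empty, 140 mm across, 66 mm high, origin at centre of its underside; not part of the job, leave it alone
- measure_cup: small white rice measuring cup, 68 mm across, 62 mm high, origin at centre of its underside; not part of the job, leave it alone
- crisp_jar: closed straw-brown jar with a steel cap, 80 mm across, 115 mm high, origin at centre of its underside; not part of the job, leave it alone
- spoon: steel spoon lying flat, 190 mm long, origin under its middle, x along it; not part of the job, leave it alone
- tub: closed white ice-cream tub, 194 mm across, 137 mm high, origin at centre of its underside; not part of the job, leave it alone
- syrup: cream-coloured upright squeeze bottle, 60 mm across, 185 mm high, origin at centre of its underside; not part of the job, leave it alone

How it is judged:
By the outcome, as a careful person would: the job done as asked, in the order asked, and still so for the second after the job is handed in, while the arm keeps its last pose, push and grip.
It also fails if it takes over 42 s, if anything falls off the work surface, if the arm or the gripper's body presses on something with over 40 N, if the wrist force passes 120 N, or if a joint passes its speed limit or range.

## Robot

A 7-joint arm with a two-finger parallel gripper is mounted at the origin on the work surface. World frame = base frame: x ahead of the robot, y to its left, z up, the work surface at z = 0. Lengths are in m, angles in rad, forces in N, time in s.
With the tool pointing down it reaches from about 0.4 to 0.85 m from the base axis. Payload 6.9 kg.
Tool frame: the origin (TCP) lies midway between the tips of the shut fingers; the grasp point (between the pads) lies behind it (ctrl.pinch_z is the z of the grasp point in the tool frame, in m); z points along the fingers, y is the direction in which the jaws open and shut (so a half turn about z gives the same grasp; the last joint's range is limited). The gripper opens to 85 mm and grips with 20 to 120 N. Pads are 22 mm wide; open, the fingers measure 114 mm over their backs; the gripper's body (76 mm by 85 mm) begins 54 mm behind the grasp point. The pads swing forward as they close: fully open they stand 13 mm farther back than shut.
Start: joints at [1.335, 0.507, -0.238, 1.5, 0.126, 1.149, -0.155], TCP at [0.209, -0.589, 0.231] pointing down, gripper open.
Joint ranges: [-3.08, 3.08], [-0.24, 2.05], [-1.43, 1.35], [0, 2.5], [-1.52, 4.66], [0.17, 1.96], [-2.89, 2.89]. Speed limits (rad/s): [2.39, 2.39, 3.14, 3.14, 3.14, 3.14, 3.14].

## Interface

Orientations are given as a unit quaternion [w, x, y, z].
In Python, from station import ctrl, get_state, vision, ticket, models gives the robot as it stands. Calls block until the motion is done:
- ctrl.movep(position, orientation): joint-space move of the TCP to a pose.
- ctrl.movel(position, frame=None, max_speed=0.15): straight line of the TCP; frame=None keeps the orientation; max_speed is the mean speed in m/s.
- ctrl.set_joints(angles): joint-space move.
- ctrl.ungrasp() and ctrl.close_gripper(force=None): open the fingers fully, or close them until they stop; force is the grip in N (None keeps the last).
- ctrl.pause(seconds).
- ctrl.ik(position, orientation): joint angles nearest the present ones, or None.
- get_state(): the state.
- vision.grab_frame(name): name is "side" or "top" or "wrist"; returns (picture, depth): 400x640x3 uint8, blue, green, red; 400x640 float32, m along the optical axis (not along the pixel's ray), 0 where there is no reading.
- vision.camera_info(name): a dict with "mtx" (3x3 intrinsics, pixels), "R" (3x3) and "t" (3): a world point X has camera coordinates R X + t; the wrist camera has in their place "hand_eye" (4x4, takes a point from camera to tool coordinates, whose origin is the TCP and whose axes are the flange's). Camera axes: x right, y down, z forward; pixel columns grow to the right and rows downward; lengths in m; the calibration is good to about 2 mm. The wrist camera is an equidistant fisheye: a pixel r from the principal point sees the ray r / f radians off the axis. A picture is of the moment at which its call begins: read the wrist's pose just before it. camera_info takes no time and is no camera call.
A pose or a line that the arm cannot do raises ctrl.Unreachable and nothing moves.
- ticket.close_job(): hands the job in, once; it reports no verdict.
Trained networks look in the newest picture that a camera, given by its name, has taken for a name from the list of things; names that differ only in an ending like _2 or _b are one class to them, and where a whole thing is asked for, a point or a joint stands for the part that bears it (a point fixed in the world has none). Each returns a list of dicts, best first, with "p" (0 to 1); they miss things now and then, are a little off and sometimes report something else, mostly with a low value. They report only what shows in the picture. A call takes as long as a camera call.
- models.recognise(camera, target): "point" ([column, row] in pixels, amid what is visible of it).
- models.masks_of(camera, target): "mask" (400x640 bool, what is visible of it) and "point" ([column, row] in pixels, amid what is visible of it).
The state is a dict: "time": time; "qpos": joint angles; "qd": joint speeds; "tau": joint torques, N m; "tcp_pos": TCP position; "eef_rot": TCP orientation; "contact_force": force on the tool from outside, world axes, zero at the start; "wrist_torque": the same for the moment, N m; "width": finger opening in m.
Only numpy, scipy, OpenCV 4.12 (cv2) and the standard library are available. Lean on these libraries where they do the work, as an engineer would, in place of code of your own. Each camera call takes 0.05 s, during which the arm holds its last target.

## Working session

There is one attempt and no reset: what is moved stays moved. The work goes in short steps, each a Python script; the robot and the scene stay as the last script left them, time stands still between calls to the robot, and variables do not carry over. Pictures are saved under pics/ and viewed, and the job is handed in when it is done.

```bash
ls; mkdir -p pics; python3 - <<'E'
from station import ctrl, get_state, vision, ticket, models
import cv2, numpy as np
print(get_state()); print(ctrl.pinch_z)
for n in("side","top"):
    im,d=vision.grab_frame(n); cv2.imwrite(f"pics/{n}0.png",im); np.save(f"pics/{n}d.npy",d)
    c=vision.camera_info(n);print(n,c)
    for t in("cooker","button_top","lid"):
        for r in models.recognise(n,t)[:2]: print(n,t,r)
print(get_state()['time'])
E
```

```text
pics
{'time': 0.0, 'qpos': array([ 1.33551197,  0.50834472, -0.23751063,  1.50111098,  0.12570533,
        1.14887588, -0.15480937]), 'qd': array([-5.25841304e-04, -1.90879683e-04, -8.25695645e-04,  1.16023023e-03,
       -6.19442597e-05,  2.12932438e-05, -5.55332190e-04]), 'tau': array([-9.76429837e-04, -6.20611739e+01, -2.18703501e+00, -2.49655223e+01,
        1.26045349e-02,  1.18959602e-02, -4.27990784e-06]), 'tcp_pos': array([ 0.2086489 , -0.58863137,  0.23043243]), 'eef_rot': array([-8.58852335e-04,  9.85518367e-01,  1.69566454e-01, -1.67410584e-04]), 'contact_force': array([-0.62375934,  0.25107875, -0.13600124]), 'wrist_torque': array([-0.02338546,  0.01812728,  0.03632603]), 'width': 0.08519998297624637}
-0.0187
side {'mtx': array([[377.88964185,   0.        , 318.73490329],
       [  0.        , 377.88964185, 199.39072573],
       [  0.        ,   0.        ,   1.        ]]), 'R': array([[ 0.9552334 , -0.29565813,  0.01074318],
       [-0.25449574, -0.83967603, -0.47976669],
       [ 0.15086771,  0.45555508, -0.87733033]]), 't': array([-0.57794022,  0.20352182,  1.54555985])}
side cooker {'point': [336.2, 214.4], 'p': 0.95}
side button_top {'point': [286.9, 183.8], 'p': 0.67}
side button_top {'point': [307.4, 223.2], 'p': 0.61}
side lid {'point': [340.9, 206.0], 'p': 0.68}
side lid {'point': [306.8, 222.8], 'p': 0.6}
top {'mtx': array([[387.50911921,   0.        , 319.06966011],
       [  0.        , 387.50911921, 198.02002677],
       [  0.        ,   0.        ,   1.        ]]), 'R': array([[ 0.02210427, -0.99966918, -0.01315004],
       [-0.98174986, -0.01921919, -0.18920314],
       [ 0.18888781,  0.01709224, -0.98184991]]), 't': array([-0.00726344,  0.62709674,  1.27297865])}
top cooker {'point': [346.6, 183.4], 'p': 0.81}
top button_top {'point': [366.6, 225.0], 'p': 0.5}
top lid {'point': [345.5, 179.8], 'p': 0.56}
0.4
```

View pics/side0.png

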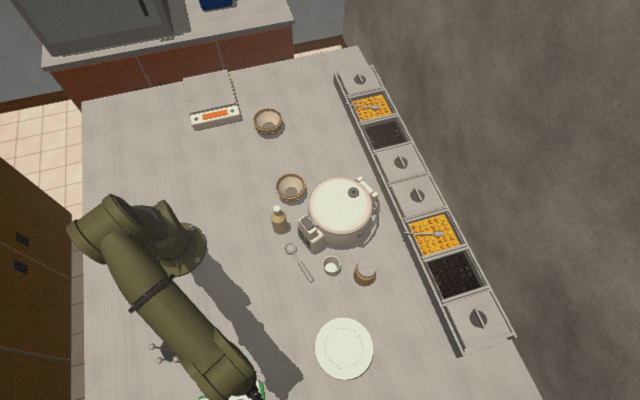

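View pics/top0.png

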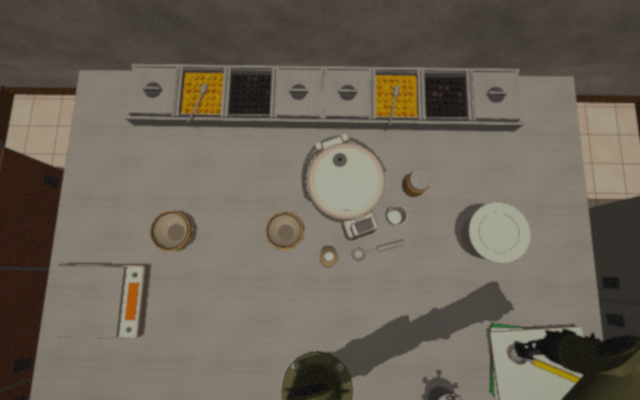

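```bash
cat > h.py <<'E'
from station import ctrl, get_state, vision, ticket, models
import cv2, numpy as np
def cloud(n,d):
    c=vision.camera_info(n);K=c['mtx'];v,u=np.mgrid[0:400,0:640]
    P=np.stack([(u-K[0,2])/K[0,0]*d,(v-K[1,2])/K[1,1]*d,d],-1)
    return (P-c['t'])@c['R']
def proj(n,X):
    c=vision.camera_info(n);p=(np.atleast_2d(X)@c['R'].T+c['t'])@c['mtx'].T
    return p[:,:2]/p[:,2:]
E
python3 - <<'E'
from h import *
for n in("side","top"):
    d=np.load(f"pics/{n}d.npy");P=cloud(n,d);
    P[d==0]=np.nan
    z=P[...,2]
    for lo,hi in((.192,.2),(.2,.206),(.206,.21),(.21,.22)):
        m=(z>lo)&(z<hi)&(P[...,0]>.3)
        q=P[m]; print(n,lo,hi,len(q),np.nanmedian(q,0),np.percentile(q,[2,98],axis=0).round(3).tolist())
    im=cv2.imread(f"pics/{n}0.png")
    x0,y0,x1,y1=(220,120,460,290) if n=="side" else (250,90,450,260)
    cv2.imwrite(f"pics/{n}z.png",cv2.resize(im[y0:y1,x0:x1],None,fx=3,fy=3,interpolation=cv2.INTER_CUBIC))
E
```

```text
side 0.192 0.2 2428 [ 0.68481854 -0.09955689  0.19640737] [[0.554, -0.789, 0.192], [1.39, 0.669, 0.2]]
side 0.2 0.206 801 [ 1.38382263 -0.11014895  0.20210067] [[0.51, -0.844, 0.2], [1.391, 0.788, 0.206]]
side 0.206 0.21 386 [ 1.38630563 -0.15496031  0.20779352] [[0.516, -0.835, 0.206], [1.391, 0.855, 0.21]]
side 0.21 0.22 846 [ 1.38639687 -0.16543776  0.21489225] [[0.506, -0.828, 0.21], [1.391, 0.881, 0.22]]
top 0.192 0.2 3103 [ 0.65574384 -0.08500784  0.19678265] [[0.557, -0.178, 0.192], [0.76, 0.017, 0.2]]
top 0.2 0.206 579 [ 0.65391648 -0.08538194  0.20122544] [[0.498, -0.171, 0.2], [0.745, 0.011, 0.206]]
top 0.206 0.21 82 [ 0.71542602 -0.06517036  0.20768284] [[0.497, -0.146, 0.206], [0.74, -0.041, 0.21]]
top 0.21 0.22 168 [ 0.51520685 -0.134408    0.21410459] [[0.499, -0.16, 0.21], [0.721, -0.059, 0.219]]
```

View zooms.

```bash
python3 - <<'E'
from h import *
from scipy.optimize import least_squares
for n in("side","top"):
    d=np.load(f"pics/{n}d.npy");P=cloud(n,d);P[d==0]=np.nan
    z=P[...,2];x=P[...,0];y=P[...,1]
    reg=(x>.45)&(x<.85)&(y>-.3)&(y<.12)
    v=reg&(z>.204)&(z<.213)&(x>.6);b=reg&(z>.209)&(z<.222)&(x<.56)
    l=reg&(z>.192)&(z<.203)&(x>.55)
    for m,s in((v,'vent'),(b,'button'),(l,'lid')):
        q=P[m]
        mm=(m.astype(np.uint8))
        c,r=cv2.minEnclosingCircle(q[:,:2].astype(np.float32)) 
        print(n,s,len(q),q.mean(0).round(4),np.median(q[:,2]).round(4),'circ',np.round(c,4),round(r,4),'rect',cv2.minAreaRect((q[:,:2]*1000).astype(np.float32)))
    # housing
    m=reg&(z>.195)&(x<.545); q=P[m]; print('hous',q.mean(0).round(4),cv2.minAreaRect((q[:,:2]*1000).astype(np.float32)))
E
```

```text
side vent 77 [ 0.7144 -0.0639  0.2071] 0.2069 circ [ 0.6702 -0.0856] 0.0781 rect ((661.4171142578125, -84.95609283447266), (133.19911193847656, 132.2731475830078), 68.79261779785156)
side button 101 [ 0.5148 -0.1359  0.2137] 0.2135 circ [ 0.5139 -0.136 ] 0.029 rect ((515.517333984375, -135.9690399169922), (29.3631534576416, 53.12279510498047), 20.542558670043945)
side lid 2053 [ 0.659 -0.087  0.197] 0.197 circ [ 0.6607 -0.0867] 0.1162 rect ((664.6285400390625, -83.45291137695312), (220.38792419433594, 218.6114501953125), 73.29279327392578)
hous [ 0.5143 -0.1401  0.2079] ((514.4620971679688, -135.64126586914062), (35.684532165527344, 75.87077331542969), 20.4385929107666)
top vent 121 [ 0.7197 -0.0584  0.2068] 0.2063 circ [ 0.6934 -0.0533] 0.0499 rect ((696.453125, -48.248416900634766), (41.95240020751953, 96.24761199951172), 65.98078155517578)
top button 172 [ 0.5161 -0.135   0.2142] 0.2141 circ [ 0.5156 -0.1358] 0.0275 rect ((516.4871826171875, -134.9452667236328), (29.70406723022461, 52.145660400390625), 19.143102645874023)
top lid 3460 [ 0.6586 -0.0814  0.1971] 0.1971 circ [ 0.6619 -0.0818] 0.1154 rect ((663.3448486328125, -82.0783920288086), (222.3494873046875, 219.79237365722656), 86.75272369384766)
hous [ 0.5148 -0.1339  0.2086] ((516.1466674804688, -134.85125732421875), (36.60546875, 75.11434173583984), 19.74262809753418)
```

View pics/sidez.png

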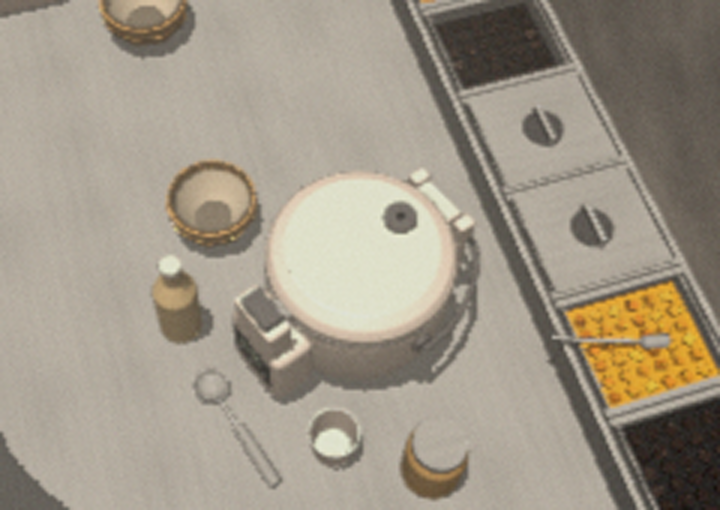

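View pics/topz.png

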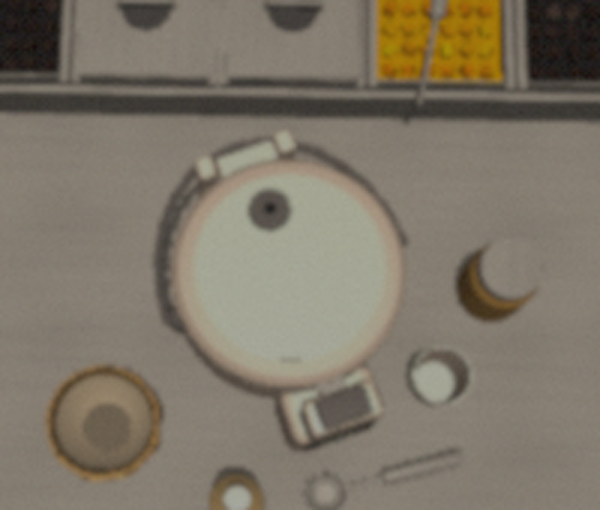

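```bash
cat >> h.py <<'E'
from scipy.spatial.transform import Rotation as Ro
YAW=0.345; B=np.array([.5155,-.1355]); ex=np.array([np.cos(YAW),np.sin(YAW),0]); ey=np.array([-np.sin(YAW),np.cos(YAW),0])
def ori(tilt,flip):
    a=(YAW+np.pi/2)/2+(np.pi/2 if flip else 0)
    r=Ro.from_rotvec(ey*tilt)*Ro.from_rotvec(np.pi*np.array([np.cos(a),np.sin(a),0]))
    return r
def wxyz(r):
    q=r.as_quat(); return np.array([q[3],*q[:3]])
def tcp_for(tipz,tilt,r,flip,d=0.0495,tz=-0.013):
    # TCP such that front fingertip centre lies over the button at height tipz
    s=1 if flip else -1
    return np.array([*B,tipz])-r.apply([0,s*d,tz])
E
python3 - <<'E'
from h import *
T=.06
print(get_state()['time'])
for f in (0,1):
    r=ori(T,f); print(f, r.as_matrix().round(3).tolist())
    for z in(.30,.215,.25):
        p=tcp_for(z,T,r,f); q=ctrl.ik(p,wxyz(r)); print(z,p.round(4),None if q is None else np.round(q,3))
E
```

```text
0.4
0 [[-0.338, 0.939, -0.056], [0.941, 0.338, -0.02], [-0.0, -0.06, -0.998]]
0.3 [ 0.5613 -0.1191  0.2841] [ 0.682  0.523 -0.895  1.498  0.42   1.38   0.093]
0.215 [ 0.5613 -0.1191  0.1991] [ 0.648  0.58  -0.825  1.635  0.464  1.192  0.048]
0.25 [ 0.5613 -0.1191  0.2341] [ 0.664  0.554 -0.855  1.583  0.443  1.268  0.068]
1 [[0.338, -0.939, -0.056], [-0.941, -0.338, -0.02], [-0.0, 0.06, -0.998]]
0.3 [ 0.5613 -0.1191  0.2841] [ 0.213  0.415 -0.1    1.504  0.07   1.279 -2.698]
0.215 [ 0.5613 -0.1191  0.1991] [ 0.166  0.478 -0.026  1.642  0.046  1.075 -2.678]
0.25 [ 0.5613 -0.1191  0.2341] [ 0.186  0.449 -0.057  1.589  0.057  1.159 -2.688]
```

```bash
python3 - <<'E'
from h import *
T=.06
s=get_state()
r=ori(T,0); p=tcp_for(.28,T,r,0)
ctrl.movel([s['tcp_pos'][0],s['tcp_pos'][1],.30]); print(get_state()['time'])
ctrl.movep(p,wxyz(r)); s=get_state(); print(s['time'],s['tcp_pos'],p,s['contact_force'],s['width'])
for n in("side","wrist"):
    im,d=vision.grab_frame(n); cv2.imwrite(f"pics/{n}1.png",im); np.save(f"pics/{n}1.npy",d)
print(vision.camera_info("wrist"),s['eef_rot'])
x0,y0,x1,y1=220,120,460,290
im=cv2.imread("pics/side1.png");cv2.imwrite("pics/side1z.png",cv2.resize(im[y0:y1,x0:x1],None,fx=3,fy=3,interpolation=cv2.INTER_CUBIC))
E
```

```text
1.0083
3.125 [ 0.56106545 -0.12074144  0.26388503] [ 0.56126581 -0.11905302  0.26405517] [ 0.00317893 -0.25287081 -0.72028998] 0.0857723696168217
{'mtx': array([[309.70691629,   0.        , 319.55085604],
       [  0.        , 309.70691629, 198.95792349],
       [  0.        ,   0.        ,   1.        ]]), 'hand_eye': array([[ 6.75112891e-04, -9.63146046e-01, -2.68978138e-01,
         6.81135444e-02],
       [ 9.99999616e-01,  8.00527434e-04, -3.56579913e-04,
        -8.16216605e-04],
       [ 5.58762912e-04, -2.68977794e-01,  9.63146216e-01,
        -1.42673431e-01],
       [ 0.00000000e+00,  0.00000000e+00,  0.00000000e+00,
         1.00000000e+00]])} [-0.01724939  0.5762203   0.81673282 -0.02490233]
```

View pics/side1z.png

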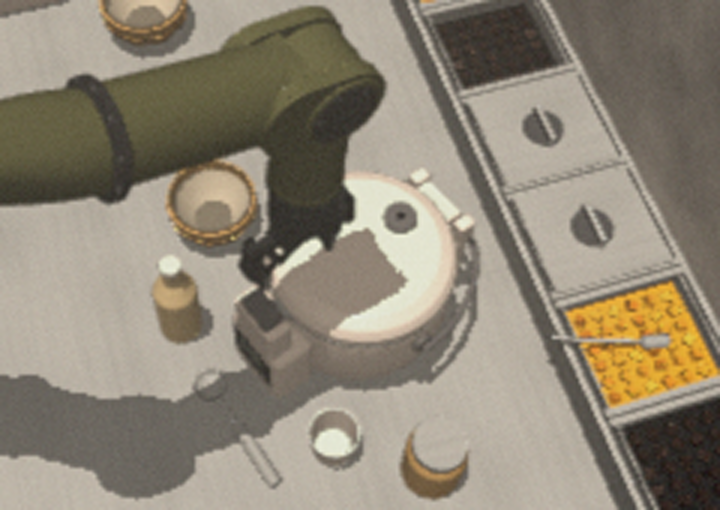

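View pics/wrist1.png

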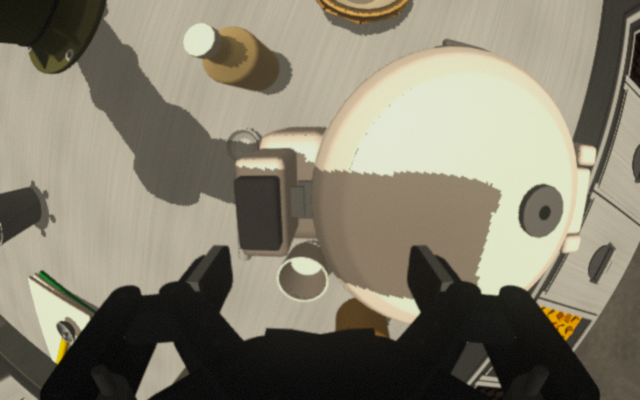

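```bash
python3 - <<'E'
from h import *
s=get_state(); print(s['tcp_pos'],s['eef_rot'],wxyz(ori(.06,0)),s['width'])
c=vision.camera_info("wrist");H=c['hand_eye'];K=c['mtx']
q=s['eef_rot'];R=Ro.from_quat([q[1],q[2],q[3],q[0]]).as_matrix();t=s['tcp_pos']
def pt(p): # tool->pix
    x=H[:3,:3].T@(np.array(p)-H[:3,3]); th=np.arctan2(np.hypot(x[0],x[1]),x[2]); f=K[0,0]*th/np.hypot(x[0],x[1])
    return (K[:2,2]+f*x[:2]).round(1)
w=lambda X: pt(R.T@(np.array(X)-t))
print('button',w([*B,.215]));
for dx in(-.015,.015):
  for dy in(-.026,.026): print(w(np.array([*B,.215])+dx*ex+dy*ey))
for y in(-.0425,-.0495,-.057,.0425,.057):
  for x in (-.011,.011): print('tip',x,y,pt([x,y,-.013]))
C=np.array([*B,0])+ex*.1575; print('centre',C,w([C[0],C[1],.198]),'vent',w([*(C+ex*.062)[:2],.207]))
im,d=vision.grab_frame("wrist")
# actual fingertip depth-> tool coords
def back(u,v):
    a=(np.array([u,v])-K[:2,2]);rr=np.hypot(*a);th=rr/K[0,0];z=d[v,u];X=np.array([a[0]/rr*np.tan(th)*z,a[1]/rr*np.tan(th)*z,z])
    return H[:3,:3]@X+H[:3,3]
for u,v in((210,262),(222,260),(228,255),(412,255),(420,260),(432,262),(210,250),(430,252)): print(u,v,back(u,v).round(4))
for u,v in((258,213),(543,210),(440,130)): print('w',u,v,(R@back(u,v)+t).round(4))
cv2.imwrite("pics/wz.png",cv2.resize(im[180:330,180:460],None,fx=2.8,fy=2.8,interpolation=cv2.INTER_CUBIC))
E
```

```text
[ 0.56109822 -0.12040841  0.26394544] [-0.0172264   0.57598332  0.81690383 -0.02479119] [-0.01725463  0.57498169  0.81761625 -0.02453585] 0.08544575252035866
button [254.1 217.1]
[236.7 250.9]
[230.3 179.2]
[277.6 252.9]
[274.2 179.3]
tip -0.011 -0.0425 [235.6 282.1]
tip 0.011 -0.0425 [230.7 241.8]
tip -0.011 -0.0495 [222.3 281.4]
tip 0.011 -0.0495 [216.8 241.4]
tip -0.011 -0.057 [208.5 280.5]
tip 0.011 -0.057 [202.3 240.9]
tip -0.011 0.0425 [406.7 282.1]
tip 0.011 0.0425 [411.8 241.9]
tip -0.011 0.057 [433.6 280.5]
tip 0.011 0.057 [440. 241.]
centre [ 0.66371938 -0.08223402  0.        ] [472.2 212.2] vent [542.4 215.8]
210 262 [ 0.0111 -0.0457 -0.0344]
222 260 [ 0.008  -0.0432 -0.0263]
228 255 [ 0.0057 -0.0435 -0.0163]
412 255 [ 0.0065  0.0417 -0.018 ]
420 260 [ 0.0087  0.0424 -0.0276]
432 262 [ 0.0112  0.0452 -0.0346]
210 250 [ 0.011  -0.0496 -0.0229]
430 252 [ 0.0114  0.0474 -0.0255]
w 258 213 [ 0.5173 -0.1315  0.2155]
w 543 210 [ 0.7185 -0.0569  0.2087]
w 440 130 [ 0.6139 -0.0374  0.1991]
```

View pics/wz.png

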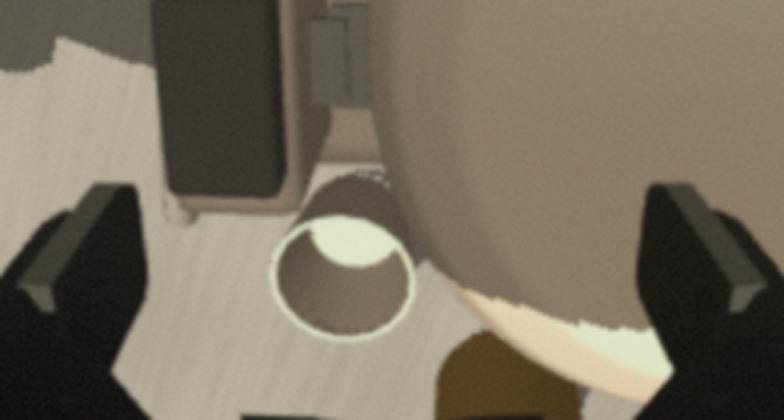

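```bash
sed -i 's/^YAW=0.345; B=np.array(\[.5155,-.1355\])/YAW=0.345; B=np.array([.516,-.1345])/; s/d=0.0495/d=0.046/' h.py; python3 - <<'E'
from h import *
T=.07; r=ori(T,0); W=wxyz(r)
p=tcp_for(.224,T,r,0)
s=get_state();F0=None
ctrl.movel(p,W,max_speed=.06); ctrl.pause(.3); s=get_state(); F0=s['contact_force'].copy()
print(s['time'],(s['tcp_pos']-p).round(4),F0.round(2),s['wrist_torque'].round(3))
for i in range(14):
    p[2]-=.001; ctrl.movel(p,W,max_speed=.02); s=get_state(); f=s['contact_force']-F0
    print(round(s['time'],2),'tip',round(.224-.001*(i+1),4),(s['tcp_pos']-p).round(4),f.round(2),s['wrist_torque'].round(3))
    if f[2]>1.5: break
np.save('p.npy',p)
E
```

```text
4.6667 [ 0.0001 -0.      0.0002] [-0.3  -0.05  0.14] [ 0.051 -0.054 -0.04 ]
4.92 tip 0.223 [-0.0001 -0.     -0.0001] [ 0.08  0.88 -0.81] [ 0.062 -0.109 -0.002]
5.17 tip 0.222 [-0.     -0.     -0.0001] [ 0.47 -0.14 -0.06] [-0.003 -0.058  0.012]
5.42 tip 0.221 [-0.      0.     -0.0001] [-0.48  0.19  0.31] [ 0.041 -0.068 -0.017]
5.67 tip 0.22 [-0.0001 -0.     -0.0001] [ 0.75 -0.57 -0.51] [ 0.075 -0.032  0.011]
5.92 tip 0.219 [-0.     -0.     -0.0001] [-0.27 -0.47  0.44] [-0.011 -0.019 -0.034]
6.17 tip 0.218 [-0. -0. -0.] [-0.37 -0.12 -1.46] [ 0.059 -0.101  0.003]
6.42 tip 0.217 [-0.0001 -0.     -0.0001] [ 0.35 -0.29  1.06] [ 0.054 -0.034  0.032]
6.67 tip 0.216 [-0.      0.     -0.0001] [ 0.31  1.27 -0.09] [ 0.014 -0.084  0.054]
6.92 tip 0.215 [0.0001 0.     0.0001] [0.1  0.9  0.41] [ 0.037 -0.085  0.017]
7.17 tip 0.214 [ 0.0001 -0.      0.0002] [ 0.4  -0.16  2.04] [-0.045  0.077  0.01 ]
```

```bash
python3 - <<'E'
from h import *
T=.07; r=ori(T,0); W=wxyz(r); p=np.load('p.npy')
for i in range(15):
    p[2]-=.0005; ctrl.movel(p,W,max_speed=.02); s=get_state(); f=s['contact_force']
    print(round(s['time'],2),'tip',round(.214-.0005*(i+1),4),(s['tcp_pos']-p).round(4)[2],f.round(2),s['wrist_torque'].round(3))
np.save('p.npy',p)
for n in("side","wrist","top"):
    im,d=vision.grab_frame(n); cv2.imwrite(f"pics/{n}2.png",im); np.save(f"pics/{n}2.npy",d)
E
```

```text
7.42 tip 0.2135 0.0001 [-0.37  0.73  5.03] [-0.029  0.113  0.007]
7.67 tip 0.213 0.0001 [1.4  0.11 3.84] [-0.112  0.095  0.015]
7.92 tip 0.2125 0.0 [2.16 0.81 4.24] [-0.07   0.014  0.043]
8.17 tip 0.212 0.0 [ 0.7  -0.61  4.36] [-0.058  0.034  0.002]
8.42 tip 0.2115 0.0 [ 0.42 -0.13  4.35] [-0.043  0.031  0.04 ]
8.67 tip 0.211 0.0001 [0.04 0.09 4.63] [0.004 0.124 0.03 ]
8.92 tip 0.2105 0.0001 [ 0.97 -0.32  5.58] [0.002 0.111 0.054]
9.17 tip 0.21 0.0003 [-0.07 -0.56  7.91] [-0.087  0.167 -0.024]
9.42 tip 0.2095 0.0004 [-0.79 -0.22  7.52] [-0.049  0.208 -0.038]
9.67 tip 0.209 0.0005 [-1.15  1.28  8.29] [-0.081  0.344  0.039]
9.92 tip 0.2085 0.0005 [-0.87 -0.61  8.25] [-0.073  0.359 -0.04 ]
10.17 tip 0.208 0.0005 [-1.5  -0.73  9.55] [-0.064  0.394  0.016]
10.42 tip 0.2075 0.0006 [-0.28 -0.78  8.42] [-0.067  0.433  0.002]
10.67 tip 0.207 0.0007 [-1.25 -0.53  9.76] [-0.059  0.441  0.008]
10.92 tip 0.2065 0.0007 [-1.35  0.07  9.73] [-0.1    0.479  0.003]
```

View pics/wrist2.png

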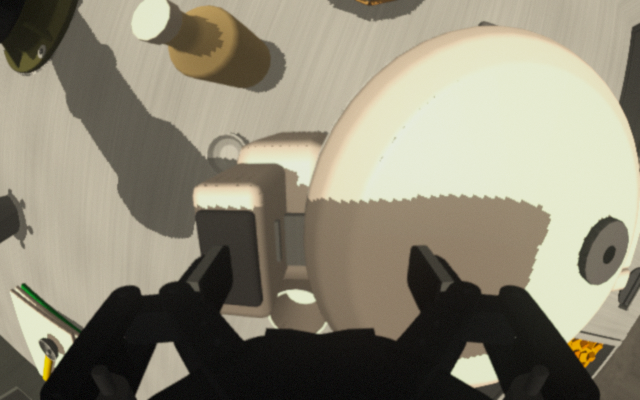

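```bash
cat >> h.py <<'E'
def wcloud(d,s):
    c=vision.camera_info("wrist");H=c['hand_eye'];K=c['mtx']
    q=s['eef_rot'];R=Ro.from_quat([q[1],q[2],q[3],q[0]]).as_matrix()
    v,u=np.mgrid[0:400,0:640];a=np.stack([u-K[0,2],v-K[1,2]],-1);rr=np.hypot(a[...,0],a[...,1])+1e-9;th=rr/K[0,0]
    X=np.concatenate([a/rr[...,None]*(np.tan(th)*d)[...,None],d[...,None]],-1)
    return (X@H[:3,:3].T+H[:3,3])@R.T+s['tcp_pos']
def lidfit(P,d):
    # cooker-frame coordinates; fit plane to flat lid points away from the vent, fingers excluded
    C=np.array([*B,0])+ex*.1575
    Q=P-C; X=Q@ex;Y=Q@ey;Z=P[...,2]
    m=(d>0)&(np.hypot(X,Y)<.09)&(np.hypot(X-.062,Y)>.032)&(Z>.18)&(Z<.25)
    x,y,z=X[m],Y[m],Z[m]
    k=np.ones(len(x),bool)
    for _ in range(8):
        A=np.c_[x,y,np.ones_like(x)];c=np.linalg.lstsq(A[k],z[k],rcond=None)[0];e=z-A@c;k=np.abs(e)<max(.002,2*np.median(np.abs(e)))
    b=(d>0)&(np.abs(X+.1575)<.012)&(np.abs(Y)<.022)&(Z>.195)&(Z<.218)
    return dict(n=int(k.sum()),c=c.round(4),angle=round(float(np.arctan(-c[0])),4),button_z=np.median(Z[b]).round(4) if b.any() else None)
E
python3 - <<'E'
from h import *
s=get_state()
for n in("side","top"):
    for k in("d","2"):
        d=np.load(f"pics/{n}{k}.npy"); print(n,k,lidfit(cloud(n,d),d))
d=np.load("pics/wrist2.npy");print(lidfit(wcloud(d,s),d))
E
```

```text
side d {'n': 1153, 'c': array([-0.0058, -0.0016,  0.1972]), 'angle': 0.0058, 'button_z': np.float64(0.2134)}
side 2 {'n': 825, 'c': array([-0.0114, -0.0053,  0.1989]), 'angle': 0.0114, 'button_z': np.float64(0.2074)}
top d {'n': 1857, 'c': array([-0.0042,  0.0018,  0.1975]), 'angle': 0.0042, 'button_z': np.float64(0.2143)}
top 2 {'n': 911, 'c': array([-0.0119,  0.0006,  0.1991]), 'angle': 0.0119, 'button_z': np.float64(0.2063)}
{'n': 41902, 'c': array([-0.014 , -0.0007,  0.2   ]), 'angle': 0.014, 'button_z': np.float64(0.2075)}
```

```bash
python3 - <<'E'
from h import *
T=.07; r=ori(T,0); W=wxyz(r); p=np.load('p.npy')
for st in(.003,.003,.004,.005,.005):
    p[2]+=st; ctrl.movel(p,W,max_speed=.015); s=get_state(); f=s['contact_force']
    print(round(s['time'],2),(s['tcp_pos']-p).round(4),f.round(2),s['wrist_torque'].round(3))
np.save('p.npy',p)
for n in("side","wrist","top"):
    s=get_state()
    im,d=vision.grab_frame(n); cv2.imwrite(f"pics/{n}3.png",im); np.save(f"pics/{n}3.npy",d)
    print(n,lidfit(cloud(n,d) if n!='wrist' else wcloud(d,s),d))
print(get_state()['time'])
E
```

```text
11.42 [0.0002 0.     0.0005] [-0.37 -0.13  6.79] [-0.034  0.24  -0.036]
11.77 [-0.0003 -0.0001 -0.0005] [ 0.04 -0.55 -0.76] [ 0.046 -0.042  0.008]
12.18 [0.0001 0.     0.0001] [-0.28  0.33 -0.21] [-0.002 -0.109  0.037]
12.67 [ 0.     -0.      0.0001] [-0.3  -0.72 -0.66] [ 0.006 -0.05  -0.073]
13.15 [ 0.0001 -0.      0.0001] [-0.92  0.85 -0.48] [-0.018 -0.056  0.035]
side {'n': 836, 'c': array([-0.0273,  0.0095,  0.2013]), 'angle': 0.0272, 'button_z': np.float64(0.2096)}
wrist {'n': 37788, 'c': array([-0.0309, -0.0011,  0.2023]), 'angle': 0.0309, 'button_z': np.float64(0.2108)}
top {'n': 900, 'c': array([-0.029 , -0.    ,  0.2016]), 'angle': 0.0289, 'button_z': np.float64(0.2104)}
13.3
```

View pics/wrist3.png

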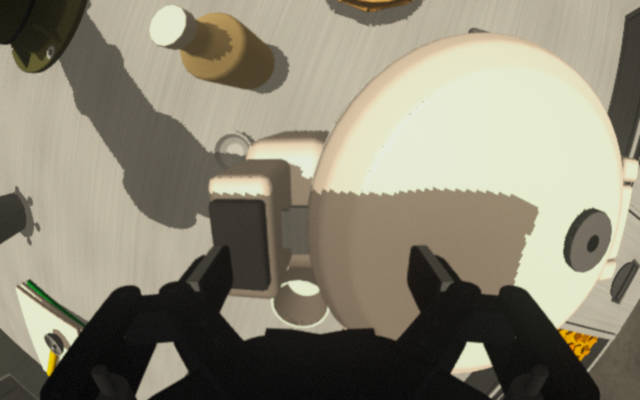

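```bash
python3 - <<'E'
from h import *
ctrl.pause(.3)
for n in("side","wrist","top"):
    s=get_state()
    im,d=vision.grab_frame(n); cv2.imwrite(f"pics/{n}4.png",im); np.save(f"pics/{n}4.npy",d)
    print(n,lidfit(cloud(n,d) if n!='wrist' else wcloud(d,s),d), s['contact_force'].round(2))
    if n=='wrist':
        P=wcloud(d,s);C=np.array([*B,0])+ex*.1575;Q=P-C;X=Q@ex;Y=Q@ey
        for x in np.arange(-.185,-.06,.005):
            for yy in(.0,):
                m=(abs(X-x)<.0025)&(Y>.005)&(Y<.02)&(d>0); 
                print(round(x,3),np.median(P[m][:,2]).round(4) if m.any() else None)
        d0=np.load('pics/wrist2.npy')
print(get_state()['time'],s['tcp_pos'])
im=cv2.imread("pics/wrist4.png");cv2.imwrite("pics/w4z.png",cv2.resize(im[130:330,180:440],None,fx=3,fy=3,interpolation=cv2.INTER_CUBIC))
E
```

```text
side {'n': 821, 'c': array([-0.0307, -0.003 ,  0.2009]), 'angle': 0.0307, 'button_z': np.float64(0.2102)} [ 0.18 -0.04  0.47]
wrist {'n': 37776, 'c': array([-0.0308, -0.0011,  0.2023]), 'angle': 0.0308, 'button_z': np.float64(0.2108)} [0.54 0.05 0.06]
-0.185 0.2795
-0.18 0.2878
-0.175 0.2985
-0.17 0.2939
-0.165 0.3032
-0.16 0.2782
-0.155 0.2567
-0.15 0.273
-0.145 0.2896
-0.14 0.2898
-0.135 0.3017
-0.13 0.3025
-0.125 0.3044
-0.12 0.2977
-0.115 0.2985
-0.11 0.2977
-0.105 0.2971
-0.1 0.2968
-0.095 0.2948
-0.09 0.3018
-0.085 0.2992
-0.08 0.2973
-0.075 0.2929
-0.07 0.268
-0.065 0.2549
top {'n': 897, 'c': array([-0.0298,  0.009 ,  0.2011]), 'angle': 0.0298, 'button_z': np.float64(0.2096)} [ 0.6  -0.1   0.08]
13.75 [ 0.55831971 -0.11927198  0.21028844]
```

View pics/w4z.png

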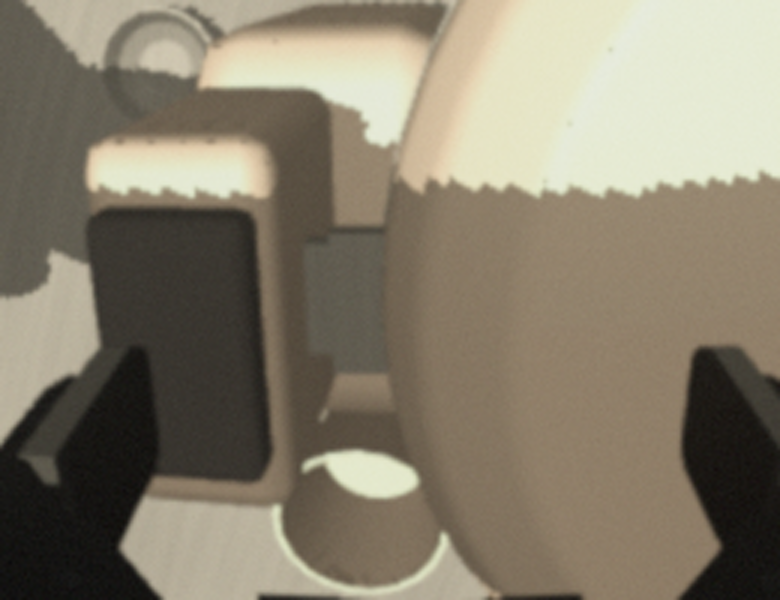

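```bash
python3 - <<'E'
from h import *
def go(tz,T,v=.02):
    r=ori(T,0); ctrl.movel(tcp_for(tz,T,r,0),wxyz(r),max_speed=v); s=get_state()
    print(round(s['time'],2),tz,T,s['contact_force'].round(1),s['wrist_torque'].round(2))
def look(k,names=("side","wrist","top")):
  for n in names:
    s=get_state()
    im,d=vision.grab_frame(n); cv2.imwrite(f"pics/{n}{k}.png",im); np.save(f"pics/{n}{k}.npy",d)
    print(n,lidfit(cloud(n,d) if n!='wrist' else wcloud(d,s),d))
go(.222,.035);go(.215,0)
for z in(.213,.211,.2095,.208,.207,.2062): go(z,0)
look(5)
E
```

```text
14.05 0.222 0.035 [-0.7 -0.1  0.4] [-0.01 -0.05 -0.  ]
14.47 0.215 0 [-0.2  0.5 -0.1] [ 0.02 -0.    0.03]
14.72 0.213 0 [-0.5 -0.7  0.2] [-0.06  0.03 -0.05]
14.97 0.211 0 [-0.7 -0.4  0.4] [0.04 0.05 0.01]
15.22 0.2095 0 [-1.8 -0.6  7.9] [-0.16  0.53 -0.02]
15.47 0.208 0 [-3.1 -0.5  8.1] [-0.14  0.7   0.  ]
15.72 0.207 0 [-2.6 -0.3  9.3] [-0.14  0.73 -0.01]
15.97 0.2062 0 [-1.7 -1.   9.2] [-0.11  0.82 -0.06]
side {'n': 836, 'c': array([-0.0493,  0.0039,  0.2032]), 'angle': 0.0492, 'button_z': np.float64(0.2069)}
wrist {'n': 38417, 'c': array([-0.046 , -0.0011,  0.2044]), 'angle': 0.046, 'button_z': np.float64(0.2077)}
top {'n': 1131, 'c': array([-0.0479,  0.0027,  0.2035]), 'angle': 0.0479, 'button_z': np.float64(0.2064)}
```

```bash
cat >> h.py <<'E'
def go(tz,T,v=.02):
    r=ori(T,0); ctrl.movel(tcp_for(tz,T,r,0),wxyz(r),max_speed=v); s=get_state()
    print(round(s['time'],2),tz,round(T,3),s['contact_force'].round(1),s['wrist_torque'].round(2))
def look(k,names=("side","wrist","top")):
  for n in names:
    s=get_state()
    im,d=vision.grab_frame(n); cv2.imwrite(f"pics/{n}{k}.png",im); np.save(f"pics/{n}{k}.npy",d)
    print(n,lidfit(cloud(n,d) if n!='wrist' else wcloud(d,s),d))
E
python3 - <<'E'
from h import *
for T in(-.02,-.04,-.06,-.08,-.1): go(.2062,T)
look(6)
E
```

```text
16.38 0.2062 -0.02 [-1.6  0.3  8.7] [-0.08  0.7  -0.01]
16.62 0.2062 -0.04 [-1.8 -0.2  9. ] [-0.01  0.64 -0.04]
16.88 0.2062 -0.06 [-1.2  0.2  8.6] [-0.04  0.62  0.04]
17.12 0.2062 -0.08 [-3.  -0.4  9.2] [-0.05  0.59 -0.03]
17.38 0.2062 -0.1 [-0.9  0.2  7.9] [0.03 0.52 0.02]
side {'n': 885, 'c': array([-0.0921,  0.0012,  0.2095]), 'angle': 0.0918, 'button_z': np.float64(0.2072)}
wrist {'n': 33365, 'c': array([-0.0899, -0.0016,  0.2105]), 'angle': 0.0896, 'button_z': np.float64(0.2076)}
top {'n': 1543, 'c': array([-0.089 , -0.0006,  0.2098]), 'angle': 0.0888, 'button_z': np.float64(0.2069)}
```

```bash
python3 - <<'E'
from h import *
for i,z in enumerate((.209,.212,.215,.218)): go(z,-.1+.0075*(i+1),.015)
ctrl.pause(.2)
look(7)
E
```

```text
17.84 0.209 -0.092 [-1.1 -0.5  6.4] [-0.03  0.37 -0.06]
18.17 0.212 -0.085 [-0.2  0.8  5.7] [ 0.02  0.07 -0.04]
18.49 0.215 -0.078 [2.1 0.8 2.3] [ 0.15 -0.37  0.02]
18.82 0.218 -0.07 [ 0.5 -0.5  2.7] [ 0.04 -0.15  0.02]
side {'n': 856, 'c': array([-0.1199, -0.    ,  0.2147]), 'angle': 0.1193, 'button_z': np.float64(0.2131)}
wrist {'n': 33172, 'c': array([-0.126 , -0.0021,  0.2156]), 'angle': 0.1253, 'button_z': np.float64(0.2152)}
top {'n': 1431, 'c': array([-0.1278, -0.0005,  0.2149]), 'angle': 0.1271, 'button_z': np.float64(0.2139)}
```

View pics/wrist7.png

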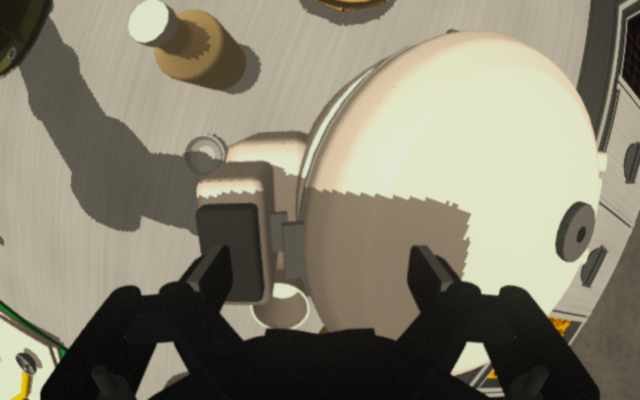

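```bash
python3 - <<'E'
from h import *
for z in(.2205,.223,.2245): go(z,-.07,.015)
ctrl.pause(.3)
look(8)
# cooker/neighbour motion check: lid centre & depth changes
for n in("side","top"):
    for k in("d","8"):
        d=np.load(f"pics/{n}{k}.npy");P=cloud(n,d);z=P[...,2];x=P[...,0];y=P[...,1]
        b=(d>0)&(z>.209)&(z<.222)&(x<.545)&(x>.45)&(y>-.2)&(y<-.08); print(n,k,'button',b.sum(),P[b].mean(0).round(4))
s=get_state();print(s['contact_force'],s['time'])
for t in("coconut_a","measure_cup","crisp_jar","spoon","tub","syrup"):
    print(t,models.recognise("top",t)[:2])
E
```

```text
19.48 0.2205 -0.07 [1.  0.4 1.9] [ 0.12 -0.27 -0.01]
19.8 0.223 -0.07 [0.6 1.2 2. ] [ 0.12 -0.28 -0.01]
20.05 0.2245 -0.07 [1.4 0.5 1.8] [ 0.12 -0.27  0.05]
side {'n': 825, 'c': array([-0.1556, -0.0011,  0.2189]), 'angle': 0.1544, 'button_z': np.float64(0.214)}
wrist {'n': 32265, 'c': array([-0.1567, -0.0022,  0.22  ]), 'angle': 0.1554, 'button_z': np.float64(0.2152)}
top {'n': 1423, 'c': array([-0.1568, -0.002 ,  0.2193]), 'angle': 0.1555, 'button_z': np.float64(0.2143)}
side d button 101 [ 0.5148 -0.1359  0.2137]
side 8 button 71 [ 0.5207 -0.1431  0.2135]
top d button 172 [ 0.5161 -0.135   0.2142]
top 8 button 66 [ 0.5113 -0.1187  0.2138]
[0.24959765 0.33164014 1.85865372] 20.5
coconut_a [{'point': [169.1, 231.4], 'p': 0.81}, {'point': [286.0, 230.7], 'p': 0.58}]
measure_cup [{'point': [340.7, 168.7], 'p': 0.62}]
crisp_jar [{'point': [418.4, 184.3], 'p': 0.69}, {'point': [340.6, 169.8], 'p': 0.61}]
spoon [{'point': [360.4, 250.6], 'p': 0.71}]
tub [{'point': [497.8, 236.8], 'p': 0.76}]
syrup [{'point': [328.8, 257.7], 'p': 0.66}]
```

View pics/side8.png

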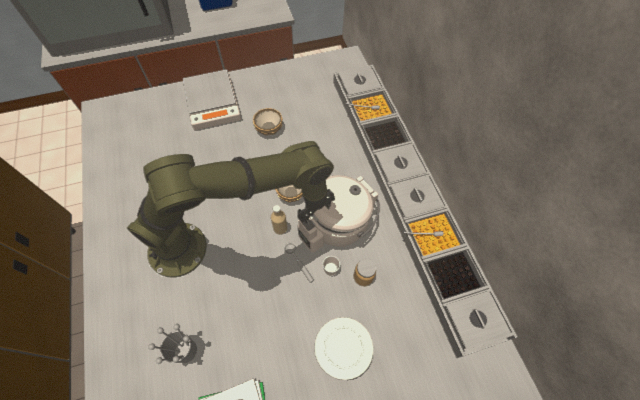

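View pics/top8.png

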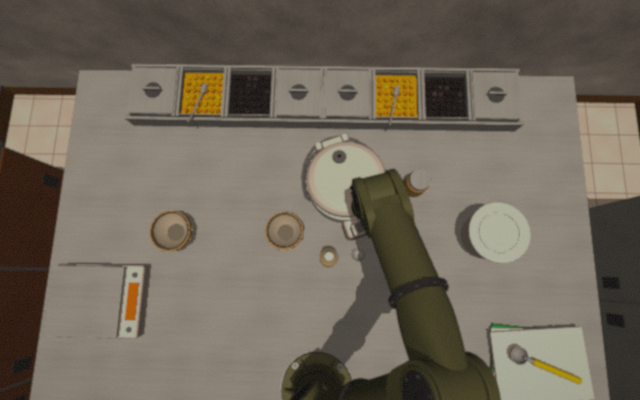

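```bash
python3 - <<'E'
from h import *
a=cv2.imread("pics/side0.png",0).astype(np.float32);b=cv2.imread("pics/side8.png",0).astype(np.float32)
for nm,(x0,y0,x1,y1) in dict(hinge=(350,172,385,200),panel=(294,218,318,252),syrup=(268,200,292,238),cup=(320,252,345,280),jar=(352,256,380,290)).items():
    A,Bb=a[y0:y1,x0:x1],b[y0:y1,x0:x1]; R=cv2.matchTemplate(np.ascontiguousarray(b[y0-6:y1+6,x0-6:x1+6]),np.ascontiguousarray(A),cv2.TM_CCOEFF_NORMED)
    _,v,_,l=cv2.minMaxLoc(R); print(nm,l[0]-6,l[1]-6,round(v,2))
s=get_state();print(s['contact_force'],s['time']); ticket.close_job()
E
```

```text
hinge 0 -1 0.85
panel 0 0 0.63
syrup 0 0 1.0
cup 0 0 0.95
jar 0 0 1.0
[ 0.03927355 -0.39381468  2.09718079] 20.8
the job is handed in; nothing more can be done
```

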